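Count out five milling balls on the rocking counting board

TASK

Count five ceramic milling balls into the steel pan with the rocking counting board, never touching a ball: first slide the pan squarely up against the near side of the stand, centred under the chute's lip, and let go of it. Then tip the board slowly knob end down so that the balls roll out of their channel over the pockets, and tip it back fully onto its channel-end stop so that each of the five pockets keeps one ball and the other two lie in the channel again (rock it again if not). Only then push the red shutter knob fully in, towards the channel end, until the five have rolled down into the pan, let it spring shut, and leave the board on that stop, the pan in place and the neighbouring things alone.

Things in the scene. Friction and masses are not known exactly. Their poses are not given: they have to be found in the camera images.
- stand: Fixed light-grey stand, base 200 (x) x 180 (y) x 8 mm, highest point 106 mm. Origin on the bench, under the middle of the board's pivot axis (which runs along y, 95 mm up). x: from the channel end (left) to the knob end (right); -y: the near side, where an aluminium chute 93 mm wide ends in a lip 104 mm from the origin, 43 mm up (39 mm free beneath). Its legs' near face is at y = -94 mm.
- board (a joint): Tilt of the blue counting board, rad. 0: channel end down on its stop (start); 0.16: level; 0.32: knob end down on its stop. Stiff pivot: it stays where left; about 3 N down on a tab moves it. Balls leave the channel from about 0.25. Tipping slowly (about 2 s) drops balls into the pockets; they need about 1 s more to roll across.
- board_mid (a point): Point on the board's floor over the pivot; turns with the board: x towards the knob end, y as the stand's, z out of the floor. Walls, 16 mm above the floor, end at x = -74 and +70, y = -84 and +84 mm. The channel is the shallow gutter across the board at x = -44 to -70 mm, falling 0.08 rad to its end wall; balls lie in it centred at x = -60, z = 9 mm.
- knob_end_tab (a point): Middle of the upper face of the rubber-faced press tab on the knob end (64 mm wide along y, 32 mm long), 86 mm from the pivot along the board's x. Press it straight down to tip that end down: 112 mm above the bench at the start, 85 mm at the stop.
- channel_tab (a point): Middle of the upper face of the like press tab on the channel end, 90 mm from the pivot along the board's -x. Press it straight down to tip the board back: about 113 mm above the bench with the knob end down, 85 mm at the channel-end stop.
- pocket_0 (a point): Centre of a ball lying in pocket 0, a round hole 25 mm wide and 8 mm deep, closed below by the shutter; a ball in it rests up to 3 mm off this point. Row nearer the channel, near one.
- pocket_1 (a point): Centre of a ball lying in pocket 1, a round hole 25 mm wide and 8 mm deep, closed below by the shutter; a ball in it rests up to 3 mm off this point. Row nearer the channel, middle one.
- pocket_2 (a point): Centre of a ball lying in pocket 2, a round hole 25 mm wide and 8 mm deep, closed below by the shutter; a ball in it rests up to 3 mm off this point. Row nearer the channel, back one.
- pocket_3 (a point): Centre of a ball lying in pocket 3, a round hole 25 mm wide and 8 mm deep, closed below by the shutter; a ball in it rests up to 3 mm off this point. Row nearer the knob end, near one.
- pocket_4 (a point): Centre of a ball lying in pocket 4, a round hole 25 mm wide and 8 mm deep, closed below by the shutter; a ball in it rests up to 3 mm off this point. Row nearer the knob end, back one.
- shutter (a joint): Travel of the steel shutter under the pockets, m. 0: shut; 0.026: fully open on its stop, all pockets open below; their balls then drop onto the chute and roll off its lip within about 2 s. It opens along the board's -x (towards the channel end); its spring needs 1.3 N at first, 3.6 N fully open, and shuts it when let go.
- shutter_knob (a point): Middle of the red shutter knob, 18 mm in diameter, 20 mm tall, on an upright 10 mm pin beyond the knob end of the board: at x = +112, y = -56 mm from the pivot when shut (42 mm beyond the end wall, 24 mm beside the tab), 28 mm above the pivot along the board's z. Push it from its outer side; free space there.
- ball_0: White ceramic ball, 20 mm in diameter, 25 g; all seven alike, at the start in a row in the channel. Origin at its centre.
- ball_1: White ceramic ball, 20 mm in diameter, 25 g; all seven alike, at the start in a row in the channel. Origin at its centre.
- ball_2: White ceramic ball, 20 mm in diameter, 25 g; all seven alike, at the start in a row in the channel. Origin at its centre.
- ball_3: White ceramic ball, 20 mm in diameter, 25 g; all seven alike, at the start in a row in the channel. Origin at its centre.
- ball_4: White ceramic ball, 20 mm in diameter, 25 g; all seven alike, at the start in a row in the channel. Origin at its centre.
- ball_5: White ceramic ball, 20 mm in diameter, 25 g; all seven alike, at the start in a row in the channel. Origin at its centre.
- ball_6: White ceramic ball, 20 mm in diameter, 25 g; all seven alike, at the start in a row in the channel. Origin at its centre.
- pan_floor (a point): Middle of the upper face of the floor (3 mm thick) of the loose steel pan: 110 (x) x 64 (y) x 34 mm outside, walls 2.5 mm, 180 g. Its handle points along its -y. In place, its +y side is 0 to 10 mm from the stand's legs, its axes parallel to the stand's, its middle at stand y = -126 to -136 mm and x within 12 mm of 0.
- pan_handle (a point): Centre of the pan's grey handle, a bar 14 mm wide (along the pan's x), 44 mm long (along its y) and 14 mm tall, 26 mm above the bench and 59 mm from the pan's middle along its -y; can be gripped from above across its 14 mm, or pushed.
- developer_bottle: Bystander: white bottle with a green band, 60 mm wide, 117 mm tall; origin under its middle.
- loupe: Bystander: black loupe, 37 mm wide, 41 mm tall; origin under its middle.
- pen: Bystander: blue pen, 136 x 12 x 13 mm, lying along its x axis; origin under its middle.

How it is judged:
By the outcome, as a careful person would: the job done as asked, in the order asked, and still so for the second after the job is handed in, with the robot touching nothing.
It also fails if it takes over 64 s, if anything falls off the work surface, if the arm or the gripper's body presses on something with over 40 N, if the wrist force passes 120 N, or if a joint passes its speed limit or range.

ROBOT

A 6-joint arm with a two-finger parallel gripper is mounted at the origin on a cart in front of the work surface, level with it; the furniture and walls round the work are solid. World frame = base frame: x ahead of the robot, y to its left, z up, the work surface at z = 0. Lengths are in mm, angles in rad, forces in N, time in s.
With the tool pointing down it reaches from about 275 to 750 mm from the base axis. Payload 10.2 kg.
Tool frame: the origin (TCP) lies at the very end of the fingers, on their centre line; the grasp point (between the pads) lies 19 mm behind it; z points along the fingers, y is the line along which they close (so a half turn about z gives the same grasp; the last joint's range is limited). The gripper opens to 85 mm and grips with 20 to 120 N. Pads are 22 mm wide; open, the fingers measure 114 mm over their backs; the gripper's body (76 mm by 85 mm) begins 54 mm behind the grasp point. The pads swing forward as they close: fully open they stand 13 mm farther back than shut.
Start: joints at [-1.425, 0.313, 1.498, -0, 1.331, -0.223], TCP at [189.248, -489.71, 231.294] pointing down, gripper open.
Joint ranges: [-2.94, 2.94], [-0.97, 2.17], [0.19, 2.56], [-1.23, 4.37], [0.02, 3.11], [-2.88, 2.88]. Speed limits (rad/s): [2.39, 2.39, 3.01, 3.14, 3.14, 3.14].

INTERFACE

Orientations are given as a unit quaternion [w, x, y, z].
In Python, from rig import telemetry, optics, ctrl gives the robot as it stands.
- The arm moves only by the tool servo_tool, never from a script. Its argument "deltas" is a list of rows, each a list of 3 entries, a list of its own where there are three numbers: the shift along the tool's x, y, z in units of 20 cm (1.0 is 20 cm), then the turn, a rotation vector about the tool's x, y, z in units of 90 degrees (1.0 is 90 degrees), then the opening, from 0 (shut) to 1 (fully open). A call has 1 to 8 rows; each row shifts and turns the commanded pose from where the row before left it, along the tool's axes as they then stand; what a row does not reach is not made up. A row lasts 1/10 s, in which the tool goes at most 50 mm and 8.59 degrees, less where a joint would pass 70% of its speed; a pose out of reach is approached as far as the arm can. A call with a number of a shift or a turn outside -1 to 1 is refused whole. A call with a gripper value outside its range is refused whole. The fingers move at their own pace and stop on an object; "squeeze" is the grip in N (left out, the last holds). Time passes only in rows, so rows that do not move let the fingers close. It gives the time, the measured TCP pose, the force, the opening and the grip force at its end, in the units of the state.
- telemetry.sense(): the state, without advancing time (a new reading comes with each control period).
- optics.capture(name): name is "scene" or "top"; returns the picture (400x640x3 uint8, blue, green, red); there is no depth.
- optics.camera_model(name): a dict with "vfov" (degrees; the focal length in pixels is half the picture's height over the tangent of half this angle, whatever the lens; pixels are square), "cx", "cy" (the principal point, pixels), "R" (3x3) and "t" (3): a world point X has camera coordinates R X + t. Camera axes: x right, y down, z forward; pixel columns grow to the right and rows downward; lengths in mm; the calibration is good to about 2 mm. A picture is of the moment at which its call begins. camera_model takes no time and is no camera call.
- ctrl.finish_job(): hands the job in; it is judged then, once.
The state is a dict: "time_s": time; "joints": joint angles; "dq": joint speeds; "tau": joint torques, N m; "eef_pos": TCP position; "ee_rot": TCP orientation; "force": force on the tool from outside, world axes, zero at the start; "wrist_torque": the same for the moment, N m; "grip_width": opening from 0.0 (shut) to 1.0 (fully open); "grip_force": force on a finger pad.
Only numpy, scipy, OpenCV 4.12 (cv2) and the standard library are available. Lean on these libraries where they do the work, as an engineer would, in place of code of your own. Each camera call takes 0.05 s, during which the arm holds its last target. There are 200 camera calls.

## Working session

There is one attempt and no reset: what is moved stays moved. The work goes in short steps, Python scripts to look and compute and a tool call to move; the robot and the scene stay as the last step left them, time stands still between calls to the robot, and variables do not carry over. Pictures are saved under pics/ and viewed, at most 10 in all, crops included, and the job is handed in when it is done.

Besides the shell and the picture viewer there is one more tool, called as name([rows], argument=value, ...), one row to a line, values as JSON. servo_tool: Moves the arm, as the interface text tells. Its arguments: {"type":"object","properties":{"deltas":{"type":"array"},"squeeze":{"type":"number"}},"required":["deltas"]}

```bash
mkdir -p pics; cat > h.py <<'E'
import numpy as np, cv2
from rig import telemetry, optics, ctrl
def cap(n,f=None):
    im=optics.capture(n)
    if f: cv2.imwrite('pics/'+f,im)
    return im
def ray(n,u,v,z):
    m=optics.camera_model(n);f=200/np.tan(np.radians(m['vfov'])/2)
    R=np.array(m['R']);t=np.array(m['t']);c=-R.T@t
    d=R.T@np.array([(u-m['cx'])/f,(v-m['cy'])/f,1]);return c+d*(z-c[2])/d[2]
def proj(n,X):
    m=optics.camera_model(n);f=200/np.tan(np.radians(m['vfov'])/2)
    p=np.array(m['R'])@np.array(X)+np.array(m['t']);return np.array([m['cx']+f*p[0]/p[2],m['cy']+f*p[1]/p[2]])
E
python3 - <<'E'
from h import *
for n in('scene','top'):
    cap(n,n+'0.png');m=optics.camera_model(n);print(n,m)
print(telemetry.sense())
E
```

```text
scene {'vfov': 57.41518605682897, 'cx': 316.53949863918774, 'cy': 201.8269186452326, 'R': array([[ 0.32213854,  0.94668541,  0.00367429],
       [ 0.63761384, -0.2140954 , -0.74000794],
       [-0.69976807,  0.24072786, -0.6725881 ]]), 't': array([  52.78303281, -305.35718095, 1375.08867422])}
top {'vfov': 50.41067255652641, 'cx': 318.29428500200083, 'cy': 197.81355112820498, 'R': array([[ 2.21024256e-02, -9.99751798e-01,  2.79722327e-03],
       [-9.87236590e-01, -2.22669615e-02, -1.57696218e-01],
       [ 1.57719363e-01,  7.23947765e-04, -9.87483710e-01]]), 't': array([-253.65581453,  527.44581272,  967.00477754])}
{'time_s': 0.1, 'joints': array([-1.42538828e+00,  3.13412063e-01,  1.49835965e+00, -6.42946314e-06,
        1.33095479e+00, -2.23399625e-01]), 'dq': array([ 0.00040608, -0.00129135, -0.00213779,  0.00193965,  0.00074695,
       -0.00038536]), 'tau': array([ 1.69384686e-03, -4.12895823e+01, -2.60146308e+01, -2.47175503e-04,
        2.99463398e-03, -8.32423495e-06]), 'eef_pos': array([ 189.21929556, -489.48171864,  230.7836207 ]), 'ee_rot': array([-5.66616274e-04,  9.83045440e-01,  1.83361233e-01,  1.89822013e-05]), 'force': array([0.34848448, 0.92608423, 0.33968312]), 'wrist_torque': array([-0.01695716, -0.02468372, -0.00663508]), 'grip_force': 0.0, 'grip_width': 1.000076785657019}
```

View pics/top0.png

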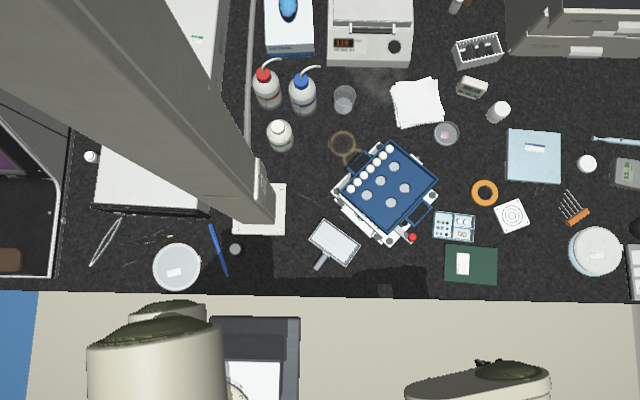

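View pics/scene0.png

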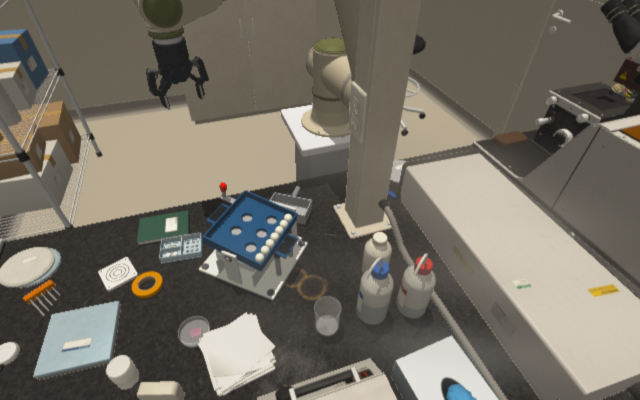

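The top view shows the board at (390,185), with the balls in its left-hand channel, the red knob at (412,237) and the pan at (333,243) with its handle at (320,264). The scene view shows the knob at (223,187) and the balls from (288,217) to (252,261).

```bash
python3 - <<'E'
from h import *
from scipy.optimize import least_squares
t=cv2.imread('pics/top0.png');s=cv2.imread('pics/scene0.png')
def blobs(im,mask,roi,amin):
    x0,y0,x1,y1=roi;m=np.zeros(mask.shape,np.uint8);m[y0:y1,x0:x1]=mask[y0:y1,x0:x1]*255
    n,l,st,c=cv2.connectedComponentsWithStats(m)
    return [(st[i,4],c[i].round(1)) for i in range(1,n) if st[i,4]>=amin]
for n,im,r in(('top',t,(330,130,445,255)),('scene',s,(195,175,305,275))):
    i=im.astype(int);red=(i[...,2]>130)&(i[...,1]<80)
    print(n,'red',blobs(im,red,r,5))
    w=(i.min(2)>170);print(blobs(im,w,r,12))
h=cv2.resize(t[125:280,295:450],None,fx=5,fy=5,interpolation=cv2.INTER_CUBIC)[:600*5]
cv2.imwrite('pics/t1.png',cv2.resize(h,(600,600)))
cv2.imwrite('pics/s1.png',cv2.resize(s[170:300,190:350],(738,600),interpolation=cv2.INTER_CUBIC))
E
```

```text
top red [(np.int32(35), array([412. , 236.5]))]
[(np.int32(25), array([438.5, 138.8])), (np.int32(25), array([442.3, 135.5])), (np.int32(52), array([373.6, 149. ])), (np.int32(52), array([389.3, 148.3])), (np.int32(106), array([379.6, 158.2])), (np.int32(31), array([415.9, 158.7])), (np.int32(69), array([393.7, 166. ])), (np.int32(51), array([370. , 168.2])), (np.int32(53), array([363.6, 174.5])), (np.int32(908), array([366.8, 218.3])), (np.int32(67), array([380.1, 180.1])), (np.int32(108), array([353.9, 184.9])), (np.int32(67), array([404.2, 187.6])), (np.int32(89), array([429.5, 196.9])), (np.int32(75), array([366.4, 194.6])), (np.int32(72), array([390.5, 202.1])), (np.int32(219), array([439.4, 225. ])), (np.int32(528), array([340.2, 242.8]))]
scene red [(np.int32(26), array([222.6, 185. ]))]
[(np.int32(85), array([293.5, 208.2])), (np.int32(27), array([287.4, 216.1])), (np.int32(20), array([247. , 218.4])), (np.int32(19), array([271.2, 220.9])), (np.int32(27), array([283. , 222.2])), (np.int32(27), array([278.6, 228.4])), (np.int32(27), array([236.1, 231.5])), (np.int32(23), array([261.3, 234.1])), (np.int32(29), array([273.8, 234.9])), (np.int32(42), array([198.1, 243.4])), (np.int32(32), array([269. , 241.5])), (np.int32(34), array([250.5, 248.1])), (np.int32(32), array([264.2, 248.4])), (np.int32(29), array([299.7, 252.1])), (np.int32(213), array([211.4, 264.1])), (np.int32(29), array([228.4, 253.5])), (np.int32(32), array([258.8, 255.6]))]
```

View pics/t1.png

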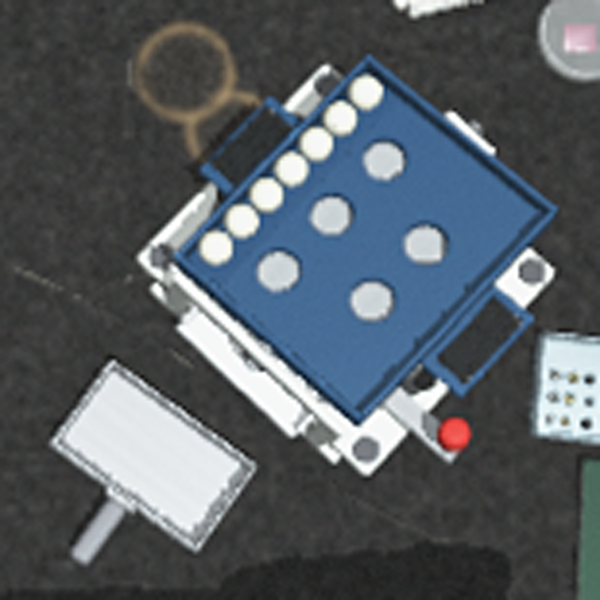

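View pics/s1.png

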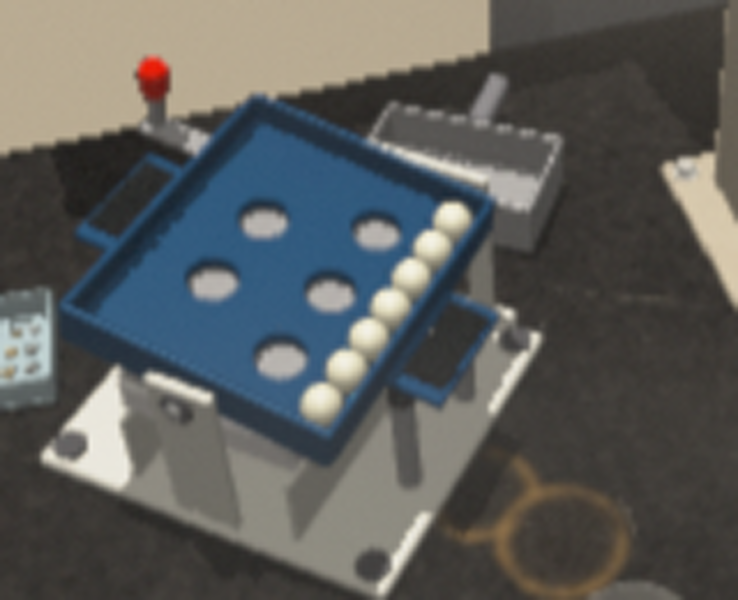

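The top crop shows the stand's four bolts at (328,83), (160,255), (367,450) and (531,271), and the pan rim corners at (112,360), (255,467), (198,550) and (52,440). The handle tip is at (82,558). The scene crop shows all 7 balls in the channel, with the pan on the near side.

```bash
python3 - <<'E'
from h import *
from scipy.optimize import least_squares
q=lambda p:(295+p[0]*155/600,125+p[1]*155/600)
B=np.array([ray('top',*q(p),10) for p in[(328,83),(160,255),(367,450),(531,271)]])
print('bolts',B.round(0).tolist(),'mid',B.mean(0))
for a,b in((1,0),(2,3),(1,2),(0,3)):
    d=B[b]-B[a];print(np.degrees(np.arctan2(d[1],d[0])),np.hypot(*d[:2]))
tri=lambda a,b:least_squares(lambda X:np.r_[proj('top',X)-a,proj('scene',X)-b],[600,-80,100])
r=tri((412,236.5),(222.6,185));print('knob',r.x,r.fun)
c=lambda p:(190+p[0]*160/738,170+p[1]*130/600)
for a,b in(((216,247),(453,217)),((367,92),(321,403)),((383,160),(281,360)),((278,271),(377,234)),((425,245),(213,284)),((371,300),(264,222))):
    r=tri(q(a),c(b));print('b/p',r.x.round(1),np.abs(r.fun).max().round(1))
P=np.array([ray('top',*q(p),34) for p in[(112,360),(255,467),(198,550),(52,440)]])
print('pan',P.round(0).tolist(),P.mean(0))
for a,b in((0,1),(3,2),(3,0),(2,1)):
    d=P[b]-P[a];print(np.degrees(np.arctan2(d[1],d[0])),np.hypot(*d[:2]))
print('handle tip',ray('top',*q((82,558)),30))
for p in((240,185),(290,185),(285,235),(232,235)):print('pillar',ray('top',*p,5).round())
E
```

```text
bolts [[672.0, -393.0, 10.0], [556.0, -286.0, 10.0], [436.0, -417.0, 10.0], [551.0, -521.0, 10.0]] mid [ 553.83518648 -404.07319767   10.        ]
-42.81259827090792 157.1456250836846
-42.154683320349385 155.84175702828256
-132.62424602573327 177.96867998348694
-133.04970936407418 176.1797693736063
knob [ 438.60770679 -440.23158984  146.42046826] [0.00997548 0.0016056  0.01130702 0.00057582]
b/p [ 546.1 -313.1  100.6] 0.6
b/p [ 641.2 -401.2   99.2] 0.6
b/p [ 602.3 -412.5   90.1] 0.4
b/p [ 534.6 -350.4   89.5] 0.6
b/p [ 550.4 -435.1   97.5] 0.5
b/p [ 517.2 -403.5   98.6] 0.4
pan [[486.0, -256.0, 34.0], [423.0, -344.0, 34.0], [372.0, -310.0, 34.0], [436.0, -221.0, 34.0]] [ 429.22500861 -282.98487251   34.        ]
-125.70852602237031 108.63785165959452
-125.57567490268548 110.3080472820663
-35.53675142291592 61.19019141533213
-33.966377259634065 60.96232539487422
handle tip [ 365.716222   -240.60591079   30.        ]
pillar [567. -47.   5.]
pillar [ 569. -171.    5.]
pillar [ 446. -163.    5.]
pillar [443. -34.   5.]
```

servo_tool([
  [[0.188, -0.1134, 0.1], [0, 0, 0], 0.6],
  [[0.188, -0.1134, 0.1], [0, 0, 0], 0.6],
  [[0.188, -0.1134, 0.1], [0, 0, 0], 0.6],
  [[0.188, -0.1134, 0.1], [0, 0, 0], 0.6],
  [[0.188, -0.1134, 0.1], [0, 0, 0], 0.6],
  [[0.188, -0.1134, 0.1], [0, 0, 0], 0.6],
  [[0.188, -0.1134, 0.1], [0, 0, 0], 0.6],
], squeeze=30)

```text
time_s: 0.8
eef_pos: [378.2, -245.1, 90.5]
ee_rot: [0.0, 0.983, 0.183, 0.0]
force: [0.9, -1.1, -0.6]
grip_width: 0.597
grip_force: 0.0
```

servo_tool([
  [[0, 0, 0], [0, 0, 0.09], 0.6],
  [[0, 0, 0], [0, 0, 0.09], 0.6],
  [[0, 0, 0], [0, 0, 0.09], 0.6],
  [[0, 0, 0], [0, 0, 0.09], 0.6],
  [[0, 0, 0], [0, 0, 0.09], 0.6],
  [[0, 0, 0], [0, 0, 0.09], 0.6],
  [[0, 0, 0], [0, 0, 0.09], 0.6],
  [[0, 0, 0], [0, 0, 0], 0.6],
])

```text
time_s: 1.6
eef_pos: [377.4, -246.6, 91.1]
ee_rot: [-0.0, 0.952, -0.306, -0.0]
force: [-1.7, -1.0, 0.3]
grip_width: 0.602
grip_force: 0.0
```

```bash
cat >> h.py <<'E'
def to(x,y,z,yaw_y=None):
    """tool-frame shift in units of 20cm to a world target; yaw_y: wanted world angle (deg) of tool y (mod 180)"""
    from scipy.spatial.transform import Rotation as Ro
    s=telemetry.sense();q=s['ee_rot'];R=Ro.from_quat([q[1],q[2],q[3],q[0]]).as_matrix()
    print('t',s['time_s'],'pos',s['eef_pos'].round(1),'F',s['force'].round(1),'w',round(s['grip_width'],2),'tool y deg',np.degrees(np.arctan2(R[1,1],R[0,1])).round(1),'z',R[:,2].round(3),'q',s['joints'].round(2))
    print('shift units',(R.T@(np.array([x,y,z])-s['eef_pos'])/200).round(3))
    if yaw_y is not None:
        a=np.degrees(np.arctan2(R[1,1],R[0,1]));print('turn z units',(-((yaw_y-a+90)%180-90)/90).round(3))
O=np.array([552.5,-402.3]);TH=np.radians(-132.7)
EX=np.array([np.cos(TH),np.sin(TH)]);EY=np.array([-EX[1],EX[0]])
st=lambda x,y:O+x*EX+y*EY
E
python3 - <<'E'
from h import *
to(377.7,-246.7,14,-125.6)
E
```

```text
t 1.6 pos [ 377.4 -246.6   91.1] F [-1.7 -1.   0.3] w 0.6 tool y deg -125.6 z [-0.  0. -1.] q [-0.84  0.33  1.89  0.    0.93  1.35]
shift units [ 0.002 -0.     0.386]
turn z units -0.0
```

servo_tool([
  [[0, 0, 0.11], [0, 0, 0], 0.6],
  [[0, 0, 0.11], [0, 0, 0], 0.6],
  [[0, 0, 0.1], [0, 0, 0], 0.6],
  [[0, 0, 0.065], [0, 0, 0], 0.6],
  [[0, 0, 0], [0, 0, 0], 0.0],
  [[0, 0, 0], [0, 0, 0], 0.0],
  [[0, 0, 0], [0, 0, 0], 0.0],
  [[0, 0, 0], [0, 0, 0], 0.0],
])

```text
time_s: 2.4
eef_pos: [377.8, -247.1, 15.0]
ee_rot: [0.0, 0.952, -0.305, 0.001]
force: [0.1, -0.5, 1.1]
grip_width: 0.156
grip_force: 32.9
```

```bash
python3 - <<'E'
from h import *
P=st(0,-131)-63*EY
to(*P,14,-132.7)
im=cap('top');cv2.imwrite('pics/t2.png',cv2.resize(im[125:280,295:450],(600,600),interpolation=cv2.INTER_CUBIC))
E
```

```text
t 2.4 pos [ 377.8 -247.1   15. ] F [ 0.1 -0.5  1.1] w 0.16 tool y deg -125.5 z [ 0.001 -0.001 -1.   ] q [-0.84  0.47  1.94  0.    0.73  1.35]
shift units [0.199 0.003 0.005]
turn z units 0.08
```

View pics/t2.png

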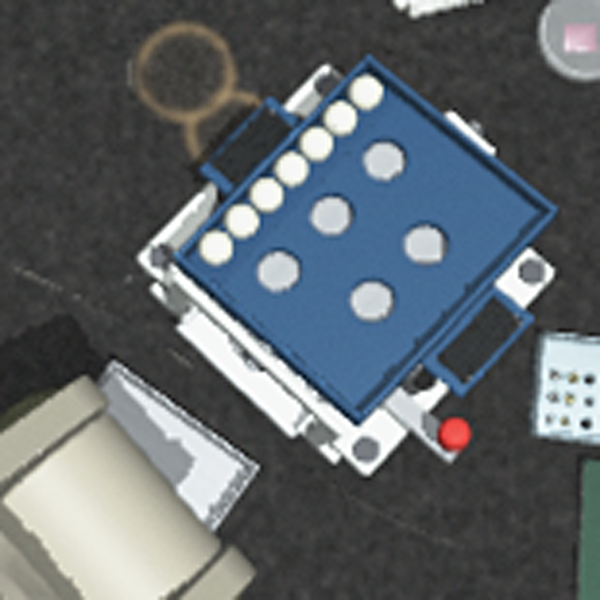

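The handle is gripped and the pan has not moved: its far rim corners are still at (112,360) and (257,467).

servo_tool([
  [[0, 0, 0], [0, 0, 0.04], 0],
  [[0, 0, 0], [0, 0, 0.04], 0],
  [[0.05, 0, 0], [0, 0, 0], 0],
  [[0.05, 0, 0], [0, 0, 0], 0],
  [[0.04, 0, 0], [0, 0, 0], 0],
  [[0.02, 0, 0], [0, 0, 0], 0],
  [[0, 0, 0], [0, 0, 0], 0],
])

```text
time_s: 3.15
eef_pos: [401.3, -268.7, 14.9]
ee_rot: [0.0, 0.931, -0.364, 0.0]
force: [-1.0, 1.6, 5.7]
grip_width: 0.157
grip_force: 33.4
```

```bash
python3 - <<'E'
from h import *
P=st(0,-131)-63*EY
to(*P,14,-132.7)
im=cap('top');cv2.imwrite('pics/t3.png',cv2.resize(im[175:275,300:400],(600,600),interpolation=cv2.INTER_CUBIC))
E
```

```text
t 3.15 pos [ 401.3 -268.7   14.9] F [-1.   1.6  5.7] w 0.16 tool y deg -132.7 z [ 0. -0. -1.] q [-0.83  0.52  1.85  0.    0.77  1.48]
shift units [ 0.039 -0.022  0.005]
turn z units -0.0
```

View pics/t3.png

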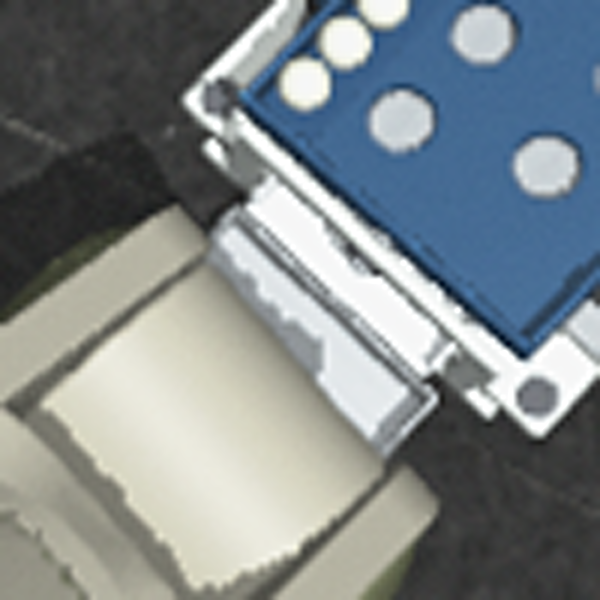

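The pan's far edge is now partly under the lip; its visible rim corners are at about (228,210) and (438,398).

```bash
python3 - <<'E'
from h import *
for p,z in(((438,398),34),((230,207),34),((268,182),43),((443,350),43)):
    w=ray('top',300+p[0]/6,175+p[1]/6,z)[:2]-O;print('stand',(w@EX).round(1),(w@EY).round(1))
w=telemetry.sense()['eef_pos'][:2]-O;print('tcp',w@EX,w@EY)
E
```

```text
stand 59.3 -107.4
stand -51.6 -109.3
stand -47.2 -92.9
stand 47.5 -93.6
tcp 4.341906167238862 -201.73196471244887
```

servo_tool([
  [[0.02, -0.015, 0], [0, 0, 0], 0],
  [[0.015, -0.005, 0], [0, 0, 0], 0],
  [[0.01, 0, 0], [0, 0, 0], 0],
  [[0.01, 0, 0], [0, 0, 0], 0],
  [[0, 0, 0], [0, 0, 0], 0],
])

```text
time_s: 3.7
eef_pos: [411.7, -272.8, 15.0]
ee_rot: [-0.0, 0.931, -0.364, -0.0]
force: [-3.8, 3.9, 7.2]
grip_width: 0.157
grip_force: 33.7
```

```bash
python3 - <<'E'
from h import *
to(0,0,0)
im=cap('top');cv2.imwrite('pics/t4.png',cv2.resize(im[175:275,300:400],(600,600),interpolation=cv2.INTER_CUBIC))
E
```

```text
t 3.7 pos [ 411.7 -272.8   15. ] F [-3.8  3.9  7.2] w 0.16 tool y deg -132.7 z [-0.001  0.001 -1.   ] q [-0.82  0.54  1.81 -0.    0.79  1.49]
shift units [-2.437  0.394  0.077]
```

View pics/t4.png

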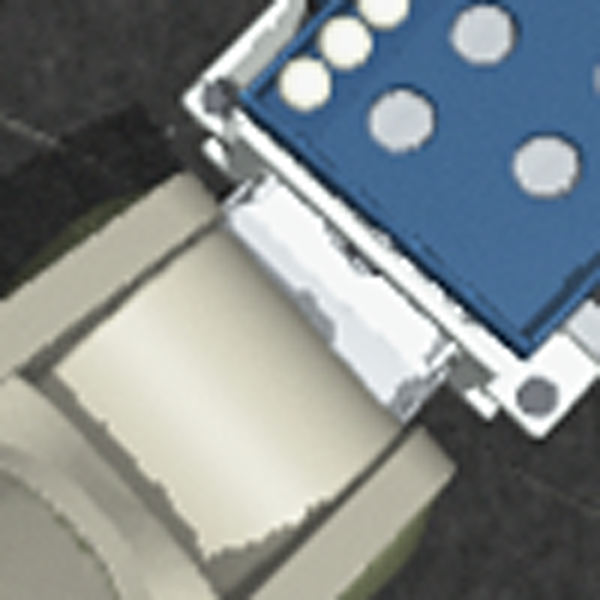

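The pan is now under the lip, with its right rim side from (405,420) to (450,370). I'll nudge it once more to feel for the legs.

servo_tool([
  [[0.01, 0, 0], [0, 0, 0], 0],
  [[0, 0, 0], [0, 0, 0], 0],
])

```text
time_s: 3.95
eef_pos: [412.2, -273.2, 14.9]
ee_rot: [-0.001, 0.931, -0.364, -0.002]
force: [-7.9, 8.3, 13.7]
grip_width: 0.153
grip_force: 34.6
```

Contact: the force doubled with hardly any travel. Releasing and lifting off.

servo_tool([
  [[-0.005, 0, 0], [0, 0, 0], 0],
  [[0, 0, 0], [0, 0, 0], 0.5],
  [[0, 0, 0], [0, 0, 0], 0.5],
  [[0, 0, 0], [0, 0, 0], 0.5],
  [[0, 0, -0.1], [0, 0, 0], 0.5],
  [[0, 0, -0.2], [0, 0, 0], 0.5],
  [[0, 0, -0.25], [0, 0, 0], 0.5],
  [[0, 0, -0.25], [0, 0, 0], 0],
])

```text
time_s: 4.75
eef_pos: [412.2, -273.4, 176.0]
ee_rot: [-0.0, 0.931, -0.365, -0.0]
force: [0.1, -0.7, 0.2]
grip_width: 0.346
grip_force: 0.0
```

```bash
python3 - <<'E'
from h import *
to(*st(90,0),150,-132.7)
E
```

```text
t 4.75 pos [ 412.2 -273.4  176. ] F [ 0.1 -0.7  0.2] w 0.35 tool y deg -132.8 z [-0.     0.001 -1.   ] q [-0.82  0.3   1.67  0.    1.18  1.49]
shift units [0.953 0.447 0.13 ]
turn z units -0.001
```

servo_tool([
  [[0.19, 0.089, 0], [0, 0, 0], 0],
  [[0.19, 0.09, 0], [0, 0, 0], 0],
  [[0.19, 0.089, 0], [0, 0, 0], 0],
  [[0.19, 0.09, 0], [0, 0, 0], 0],
  [[0.19, 0.089, 0], [0, 0, 0], 0],
  [[0, 0, 0.13], [0, 0, 0], 0],
  [[0, 0, 0], [0, 0, 0], 0],
])

```text
time_s: 5.45
eef_pos: [490.3, -467.8, 144.1]
ee_rot: [-0.002, 0.931, -0.365, -0.003]
force: [-0.6, 0.1, -0.6]
grip_width: -0.0
grip_force: 0.0
```

```bash
python3 - <<'E'
from h import *
to(*st(91,0),114,-132.7)
im=cap('scene','s4.png');cv2.imwrite('pics/s4c.png',cv2.resize(im[130:300,170:370],(706,600),interpolation=cv2.INTER_CUBIC))
E
```

```text
t 5.45 pos [ 490.3 -467.8  144.1] F [-0.6  0.1 -0.6] w -0.0 tool y deg -132.8 z [-0.004  0.006 -1.   ] q [-0.93  0.73  1.08  0.    1.34  1.38]
shift units [0.008 0.004 0.15 ]
turn z units -0.001
```

View pics/s4c.png

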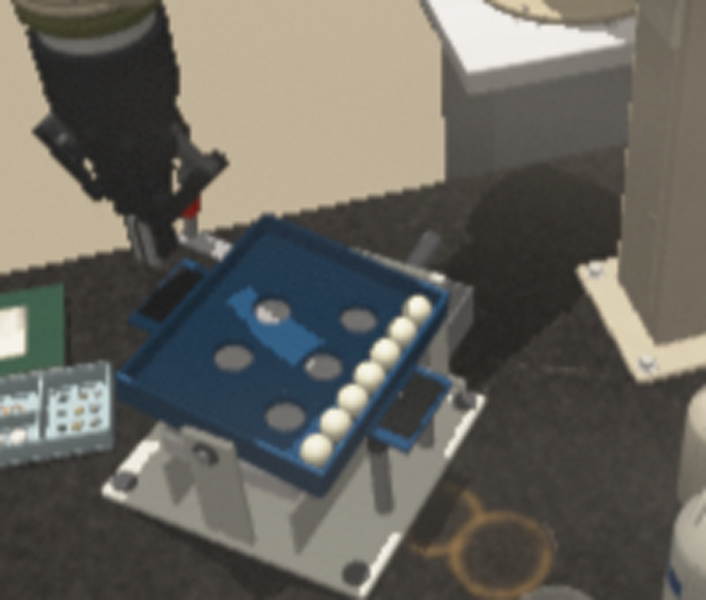

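The picture shows the shut fingers above the knob-end tab at (150,260), clear of the knob at (192,207), and all seven balls in the channel.

servo_tool([
  [[0.004, 0.002, 0.07], [0, 0, 0], 0],
  [[0.004, 0.002, 0.06], [0, 0, 0], 0],
  [[0, 0, 0.01], [0, 0, 0], 0],
  [[0, 0, 0.006], [0, 0, 0], 0],
  [[0, 0, 0.006], [0, 0, 0], 0],
  [[0, 0, 0.006], [0, 0, 0], 0],
  [[0, 0, 0.006], [0, 0, 0], 0],
  [[0, 0, 0.006], [0, 0, 0], 0],
])

```text
time_s: 6.3
eef_pos: [492.0, -470.1, 114.4]
ee_rot: [0.0, 0.931, -0.365, 0.0]
force: [-0.5, -0.6, 1.8]
grip_width: -0.001
grip_force: 0.7
```

servo_tool([
  [[0, 0, 0.006], [0, 0, 0], 0],
  [[0, 0, 0.006], [0, 0, 0], 0],
  [[0, 0, 0.006], [0, 0, 0], 0],
  [[0, 0, 0.006], [0, 0, 0], 0],
  [[0, 0, 0.006], [0, 0, 0], 0],
  [[0, 0, 0.006], [0, 0, 0], 0],
  [[0, 0, 0.006], [0, 0, 0], 0],
  [[0, 0, 0.006], [0, 0, 0], 0],
])

```text
time_s: 7.1
eef_pos: [492.0, -470.1, 104.6]
ee_rot: [0.0, 0.931, -0.365, 0.0]
force: [-1.3, -3.6, 4.3]
grip_width: 0.0
grip_force: 1.8
```

servo_tool([
  [[0, 0, 0.006], [0, 0, 0], 0],
  [[0, 0, 0.006], [0, 0, 0], 0],
  [[0, 0, 0.006], [0, 0, 0], 0],
  [[0, 0, 0.006], [0, 0, 0], 0],
])

```text
time_s: 7.5
eef_pos: [492.0, -470.0, 99.8]
ee_rot: [0.0, 0.931, -0.365, 0.0]
force: [-1.7, -2.1, 3.0]
grip_width: -0.0
grip_force: 1.7
```

servo_tool([
  [[0, 0, 0.006], [0, 0, 0], 0],
  [[0, 0, 0.006], [0, 0, 0], 0],
  [[0, 0, 0.006], [0, 0, 0], 0],
  [[0, 0, 0.006], [0, 0, 0], 0],
  [[0, 0, 0.006], [0, 0, 0], 0],
  [[0, 0, 0.006], [0, 0, 0], 0],
  [[0, 0, 0.006], [0, 0, 0], 0],
  [[0, 0, 0.006], [0, 0, 0], 0],
])

```text
time_s: 8.3
eef_pos: [492.0, -469.9, 90.2]
ee_rot: [-0.0, 0.931, -0.365, 0.0]
force: [-0.8, -1.8, 4.2]
grip_width: 0.001
grip_force: 1.9
```

servo_tool([
  [[0, 0, 0.005], [0, 0, 0], 0],
  [[0, 0, 0.005], [0, 0, 0], 0],
  [[0, 0, 0.005], [0, 0, 0], 0],
  [[0, 0, 0], [0, 0, 0], 0],
])

```text
time_s: 8.7
eef_pos: [492.1, -469.8, 87.1]
ee_rot: [-0.0, 0.931, -0.365, 0.0]
force: [0.5, -0.9, 3.3]
grip_width: 0.002
grip_force: 1.1
```

Press on to the stop, wait a second for the balls to roll across, then look.

servo_tool([
  [[0, 0, 0.005], [0, 0, 0], 0],
  [[0, 0, 0.005], [0, 0, 0], 0],
  [[0, 0, 0.003], [0, 0, 0], 0],
  [[0, 0, 0], [0, 0, 0], 0],
  [[0, 0, 0], [0, 0, 0], 0],
  [[0, 0, 0], [0, 0, 0], 0],
  [[0, 0, 0], [0, 0, 0], 0],
  [[0, 0, 0], [0, 0, 0], 0],
])

```text
time_s: 9.5
eef_pos: [492.2, -469.8, 85.3]
ee_rot: [-0.0, 0.931, -0.365, 0.0]
force: [-0.2, 2.3, 7.2]
grip_width: -0.003
grip_force: 3.6
```

servo_tool([
  [[0, 0, 0], [0, 0, 0], 0],
  [[0, 0, 0], [0, 0, 0], 0],
  [[0, 0, 0], [0, 0, 0], 0],
  [[0, 0, 0], [0, 0, 0], 0],
  [[0, 0, 0], [0, 0, 0], 0],
  [[0, 0, 0], [0, 0, 0], 0],
])

```text
time_s: 10.1
eef_pos: [492.2, -469.8, 85.3]
ee_rot: [-0.0, 0.931, -0.365, 0.0]
force: [0.5, 2.1, 7.7]
grip_width: -0.001
grip_force: 3.6
```

```bash
python3 - <<'E'
from h import *
to(*st(91,0),180,-132.7)
im=cap('scene','s5.png');cv2.imwrite('pics/s5c.png',cv2.resize(im[170:300,190:350],(738,600),interpolation=cv2.INTER_CUBIC))
E
```

```text
t 10.1 pos [ 492.2 -469.8   85.3] F [0.5 2.1 7.7] w -0.0 tool y deg -132.8 z [ 0.001  0.    -1.   ] q [-0.93  0.78  1.13  0.    1.22  1.38]
shift units [-0.007  0.002 -0.473]
turn z units -0.001
```

View pics/s5c.png

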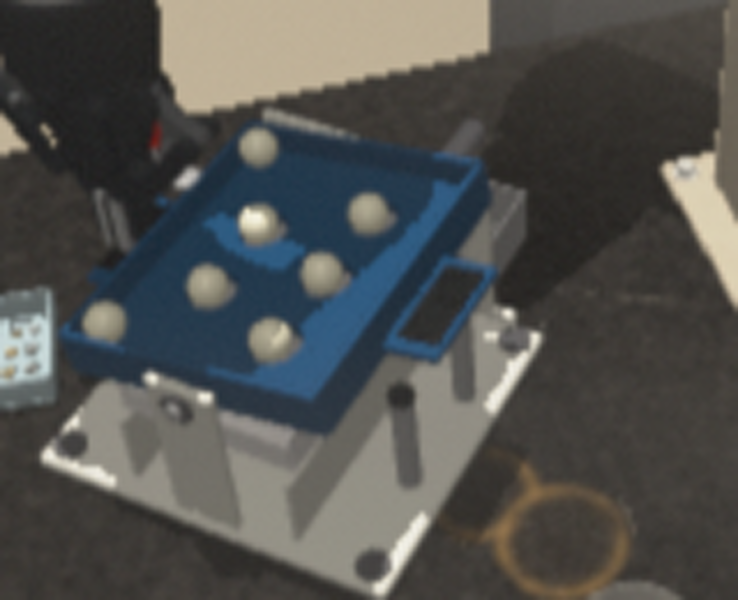

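All five pockets hold a ball: (368,213), (322,273), (270,340), (260,223) and (210,287). The two spares lie at the knob-end wall at (258,148) and (103,322). Next is the channel tab.

servo_tool([
  [[0, 0, -0.02], [0, 0, 0], 0],
  [[0, 0, -0.1], [0, 0, 0], 0],
  [[0, 0, -0.2], [0, 0, 0], 0],
  [[-0.004, 0, -0.16], [0, 0, 0], 0],
  [[0, -0.2, 0], [0, 0, 0], 0],
  [[0, -0.2, 0], [0, 0, 0], 0],
  [[0, -0.2, 0], [0, 0, 0], 0],
  [[0, -0.2, 0], [0, 0, 0], 0],
])

```text
time_s: 10.95
eef_pos: [600.6, -350.6, 180.1]
ee_rot: [-0.0, 0.931, -0.365, -0.001]
force: [-0.0, 0.5, -0.0]
grip_width: 0.002
grip_force: 0.0
```

servo_tool([
  [[0, -0.115, 0], [0, 0, 0], 0],
  [[0, 0, 0.1], [0, 0, 0], 0],
  [[0, 0, 0.1], [0, 0, 0], 0],
  [[0, 0, 0], [0, 0, 0], 0],
  [[0, 0, 0], [0, 0, 0], 0],
])

```text
time_s: 11.45
eef_pos: [615.5, -335.2, 140.8]
ee_rot: [-0.0, 0.931, -0.365, -0.0]
force: [0.2, -0.6, 0.2]
grip_width: -0.004
grip_force: 0.0
```

```bash
python3 - <<'E'
from h import *
to(*st(-93,0),116,-132.7)
E
```

```text
t 11.45 pos [ 615.5 -335.2  140.8] F [ 0.2 -0.6  0.2] w -0.0 tool y deg -132.8 z [-0.001  0.    -1.   ] q [-0.67  0.78  0.99 -0.    1.37  1.65]
shift units [-0.004 -0.005  0.124]
turn z units -0.001
```

servo_tool([
  [[-0.004, -0.015, 0.06], [0, 0, 0], 0],
  [[0, 0, 0.055], [0, 0, 0], 0],
  [[0, 0, 0.01], [0, 0, 0], 0],
  [[0, 0, 0.006], [0, 0, 0], 0],
  [[0, 0, 0.006], [0, 0, 0], 0],
  [[0, 0, 0.006], [0, 0, 0], 0],
  [[0, 0, 0.006], [0, 0, 0], 0],
  [[0, 0, 0.006], [0, 0, 0], 0],
])

```text
time_s: 12.25
eef_pos: [617.4, -332.3, 110.0]
ee_rot: [-0.0, 0.931, -0.365, 0.001]
force: [1.1, 2.4, 3.4]
grip_width: 0.0
grip_force: 1.5
```

servo_tool([
  [[0, 0, 0.006], [0, 0, 0], 0],
  [[0, 0, 0.006], [0, 0, 0], 0],
  [[0, 0, 0.006], [0, 0, 0], 0],
  [[0, 0, 0.006], [0, 0, 0], 0],
  [[0, 0, 0.006], [0, 0, 0], 0],
  [[0, 0, 0.006], [0, 0, 0], 0],
  [[0, 0, 0.006], [0, 0, 0], 0],
  [[0, 0, 0.006], [0, 0, 0], 0],
])

```text
time_s: 13.05
eef_pos: [617.1, -332.4, 100.0]
ee_rot: [0.0, 0.931, -0.365, 0.0]
force: [2.5, 1.1, 2.8]
grip_width: -0.001
grip_force: 1.4
```

servo_tool([
  [[0, 0, 0.006], [0, 0, 0], 0],
  [[0, 0, 0.006], [0, 0, 0], 0],
  [[0, 0, 0.006], [0, 0, 0], 0],
  [[0, 0, 0.006], [0, 0, 0], 0],
  [[0, 0, 0.006], [0, 0, 0], 0],
  [[0, 0, 0.006], [0, 0, 0], 0],
  [[0, 0, 0.006], [0, 0, 0], 0],
  [[0, 0, 0.006], [0, 0, 0], 0],
])

```text
time_s: 13.85
eef_pos: [617.0, -332.5, 90.4]
ee_rot: [0.0, 0.931, -0.365, -0.0]
force: [0.6, 1.6, 2.2]
grip_width: -0.0
grip_force: 1.5
```

servo_tool([
  [[0, 0, 0.006], [0, 0, 0], 0],
  [[0, 0, 0.006], [0, 0, 0], 0],
  [[0, 0, 0.006], [0, 0, 0], 0],
  [[0, 0, 0.006], [0, 0, 0], 0],
])

```text
time_s: 14.25
eef_pos: [616.8, -332.6, 85.6]
ee_rot: [0.0, 0.931, -0.365, -0.0]
force: [-0.0, -0.9, 3.0]
grip_width: 0.003
grip_force: 1.3
```

servo_tool([
  [[0, 0, 0.006], [0, 0, 0], 0],
  [[0, 0, 0.006], [0, 0, 0], 0],
  [[0, 0, 0.004], [0, 0, 0], 0],
  [[0, 0, 0], [0, 0, 0], 0],
])

```text
time_s: 14.65
eef_pos: [616.9, -332.8, 84.4]
ee_rot: [0.001, 0.931, -0.365, 0.0]
force: [-4.8, 1.9, 13.3]
grip_width: -0.002
grip_force: 6.6
```

servo_tool([
  [[0, 0, 0], [0, 0, 0], 0],
  [[0, 0, 0], [0, 0, 0], 0],
  [[0, 0, 0], [0, 0, 0], 0],
  [[0, 0, 0], [0, 0, 0], 0],
  [[0, 0, -0.02], [0, 0, 0], 0],
  [[0, 0, -0.1], [0, 0, 0], 0],
  [[0, 0, -0.2], [0, 0, 0], 0],
  [[0, 0, -0.2], [0, 0, 0], 0],
])

```text
time_s: 15.45
eef_pos: [616.6, -331.9, 186.6]
ee_rot: [-0.0, 0.931, -0.365, -0.001]
force: [-0.6, -0.7, 0.2]
grip_width: -0.002
grip_force: 0.0
```

```bash
python3 - <<'E'
from h import *
to(*st(145,-56),190,-132.7)
a=cap('scene','s6.png');b=cap('top','t6.png')
m=np.hstack([cv2.resize(a[170:300,190:350],(443,360),interpolation=2),cv2.resize(b[125:280,295:450],(355,360),interpolation=2)]);cv2.imwrite('pics/m6.png',m)
E
```

```text
t 15.45 pos [ 616.6 -331.9  186.6] F [-0.6 -0.7  0.2] w -0.0 tool y deg -132.8 z [-0.002  0.002 -1.   ] q [-0.66  0.75  0.92  0.    1.47  1.66]
shift units [-0.276  1.201 -0.016]
turn z units -0.001
```

View pics/m6.png

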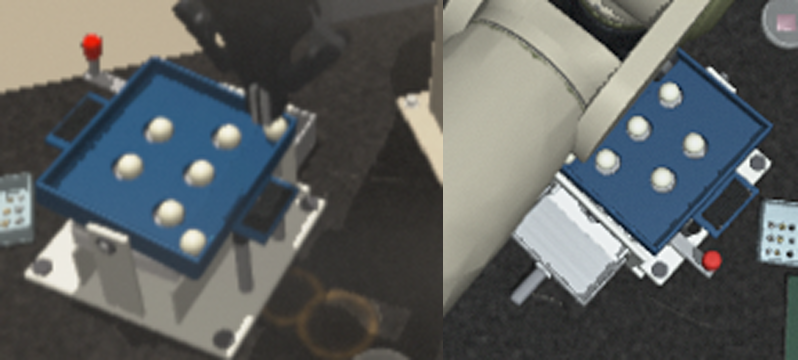

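The five balls sit in the pockets and the two spares are back in the channel at (277,125) and (192,242). The pan is undisturbed at (570,245). Next is the outer side of the knob.

servo_tool([
  [[-0.046, 0.2, 0], [0, 0, 0], 0],
  [[-0.046, 0.2, 0], [0, 0, 0], 0],
  [[-0.046, 0.2, 0], [0, 0, 0], 0],
  [[-0.046, 0.2, 0], [0, 0, 0], 0],
  [[-0.046, 0.2, 0], [0, 0, 0], 0],
  [[-0.046, 0.2, 0], [0, 0, 0], 0],
  [[0, 0, 0.14], [0, 0, 0], 0],
  [[0, 0, 0.15], [0, 0, 0], 0],
])

```text
time_s: 16.35
eef_pos: [412.5, -471.8, 127.6]
ee_rot: [0.0, 0.931, -0.366, 0.0]
force: [-0.7, -0.4, -0.3]
grip_width: 0.0
grip_force: 0.0
```

servo_tool([
  [[0, 0, 0], [0, 0, 0], 0],
  [[0, 0, 0], [0, 0, 0], 0],
])

```text
time_s: 16.55
eef_pos: [413.7, -470.9, 128.5]
ee_rot: [-0.0, 0.931, -0.365, -0.0]
force: [0.1, 0.2, 1.5]
grip_width: 0.001
grip_force: 0.0
```

```bash
python3 - <<'E'
from h import *
to(*st(130,-56),129,-132.7)
for p in((513,205),(583,303),(630,252)):
    w=ray('top',295+(p[0]-443)*155/355,125+p[1]*155/360,34)[:2]-O;print('pan',(w@EX).round(1),(w@EY).round(1))
r=cap('top').astype(int);m=(r[...,2]>130)&(r[...,1]<80);print(np.argwhere(m[200:270,380:440]).mean(0)+[200,380], m[200:270,380:440].sum())
E
```

```text
t 16.55 pos [ 413.7 -470.9  128.5] F [0.1 0.2 1.5] w 0.0 tool y deg -132.8 z [-0.     0.001 -1.   ] q [-1.04  0.62  1.3   0.    1.22  1.28]
shift units [-0.003 -0.073 -0.002]
turn z units -0.001
pan -67.3 -137.0
pan 53.2 -159.1
pan 53.0 -87.9
[nan nan] 0<stdin>:5: RuntimeWarning: Mean of empty slice.
  ret = um.true_divide(
```

servo_tool([
  [[-0.003, -0.025, 0], [0, 0, 0], 0],
  [[0, -0.025, 0], [0, 0, 0], 0],
  [[0, -0.025, 0.001], [0, 0, 0], 0],
  [[0, -0.02, 0.003], [0, 0, 0], 0],
  [[0, -0.02, 0.003], [0, 0, 0], 0],
  [[0, -0.02, 0.003], [0, 0, 0], 0],
  [[0, -0.02, 0.003], [0, 0, 0], 0],
  [[0, -0.02, 0.003], [0, 0, 0], 0],
])

```text
time_s: 17.4
eef_pos: [437.1, -445.0, 125.4]
ee_rot: [0.0, 0.931, -0.365, 0.0]
force: [-1.9, -1.3, 2.8]
grip_width: 0.002
grip_force: 1.3
```

servo_tool([
  [[0, -0.01, 0.002], [0, 0, 0], 0],
  [[0, -0.01, 0.002], [0, 0, 0], 0],
  [[0, 0, 0], [0, 0, 0], 0],
])

```text
time_s: 17.7
eef_pos: [439.7, -442.1, 124.5]
ee_rot: [0.0, 0.931, -0.365, 0.0]
force: [-2.1, -2.5, 3.1]
grip_width: -0.0
grip_force: 1.6
```

servo_tool([
  [[0, -0.01, 0.001], [0, 0, 0], 0],
  [[0, -0.005, 0.001], [0, 0, 0], 0],
  [[0, 0, 0], [0, 0, 0], 0],
])

```text
time_s: 18.0
eef_pos: [441.5, -440.1, 124.2]
ee_rot: [0.0, 0.931, -0.365, -0.0]
force: [-3.5, -3.1, 2.3]
grip_width: 0.002
grip_force: 2.4
```

servo_tool([
  [[0, -0.007, 0.001], [0, 0, 0], 0],
  [[0, -0.005, 0], [0, 0, 0], 0],
  [[0, 0, 0], [0, 0, 0], 0],
])

```text
time_s: 18.3
eef_pos: [441.9, -439.7, 124.2]
ee_rot: [0.002, 0.931, -0.365, -0.001]
force: [-9.5, -8.4, 4.3]
grip_width: -0.0
grip_force: 6.8
```

On the stop. Holding for about 2.4 s.

servo_tool([
  [[0, 0, 0], [0, 0, 0], 0],
  [[0, 0, 0], [0, 0, 0], 0],
  [[0, 0, 0], [0, 0, 0], 0],
  [[0, 0, 0], [0, 0, 0], 0],
  [[0, 0, 0], [0, 0, 0], 0],
  [[0, 0, 0], [0, 0, 0], 0],
  [[0, 0, 0], [0, 0, 0], 0],
  [[0, 0, 0], [0, 0, 0], 0],
])

```text
time_s: 19.1
eef_pos: [441.9, -439.7, 124.2]
ee_rot: [0.002, 0.931, -0.365, -0.001]
force: [-10.2, -8.1, 4.6]
grip_width: -0.003
grip_force: 6.7
```

servo_tool([
  [[0, 0, 0], [0, 0, 0], 0],
  [[0, 0, 0], [0, 0, 0], 0],
  [[0, 0, 0], [0, 0, 0], 0],
  [[0, 0, 0], [0, 0, 0], 0],
  [[0, 0, 0], [0, 0, 0], 0],
  [[0, 0, 0], [0, 0, 0], 0],
  [[0, 0, 0], [0, 0, 0], 0],
  [[0, 0, 0], [0, 0, 0], 0],
])

```text
time_s: 19.9
eef_pos: [441.9, -439.7, 124.2]
ee_rot: [0.002, 0.931, -0.365, -0.0]
force: [-9.5, -8.7, 3.8]
grip_width: 0.002
grip_force: 6.7
```

servo_tool([
  [[0, 0, 0], [0, 0, 0], 0],
  [[0, 0, 0], [0, 0, 0], 0],
  [[0, 0, 0], [0, 0, 0], 0],
  [[0, 0, 0], [0, 0, 0], 0],
  [[0, 0, 0], [0, 0, 0], 0],
  [[0, 0, 0], [0, 0, 0], 0],
  [[0, 0, 0], [0, 0, 0], 0],
  [[0, 0, 0], [0, 0, 0], 0],
])

```text
time_s: 20.7
eef_pos: [441.9, -439.7, 124.3]
ee_rot: [0.002, 0.931, -0.365, -0.0]
force: [-9.1, -8.8, 4.2]
grip_width: 0.003
grip_force: 6.7
```

```bash
python3 - <<'E'
from h import *
a=cap('scene','s7.png');b=cap('top','t7.png')
m=np.hstack([cv2.resize(a[170:300,190:350],(443,360),interpolation=2),cv2.resize(b[125:280,295:450],(355,360),interpolation=2)]);cv2.imwrite('pics/m7.png',m)
E
```

```text
(no output)
```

View pics/m7.png

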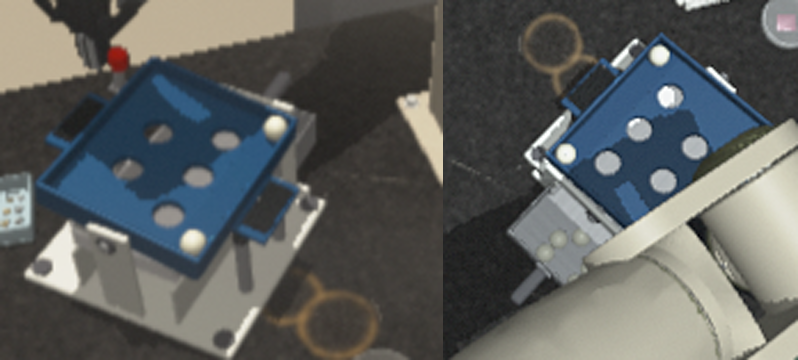

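All pockets are empty and the two spares are still in the channel; balls show in the pan at (545,250)–(580,240). That made 11 pictures viewed, one over the limit, so from here I check with numbers only. Now I let the shutter close and retreat.

servo_tool([
  [[0, 0.02, -0.003], [0, 0, 0], 0],
  [[0, 0.03, -0.005], [0, 0, 0], 0],
  [[0, 0.04, -0.006], [0, 0, 0], 0],
  [[0, 0.06, -0.006], [0, 0, 0], 0],
  [[0, 0.1, 0], [0, 0, 0], 0],
  [[0, 0.1, -0.1], [0, 0, 0], 0],
  [[0, 0.1, -0.2], [0, 0, 0], 0],
  [[0, 0.15, -0.15], [0, 0, 0], 0],
])

```text
time_s: 21.6
eef_pos: [361.5, -526.2, 219.6]
ee_rot: [-0.0, 0.931, -0.364, 0.0]
force: [0.1, -0.9, 0.4]
grip_width: -0.001
grip_force: 0.0
```

servo_tool([
  [[0, 0.15, 0], [0, 0, 0], 0],
  [[0, 0.15, 0], [0, 0, 0], 0],
  [[0, 0.15, 0], [0, 0, 0], 0],
  [[0, 0, 0], [0, 0, 0], 0],
])

```text
time_s: 22.0
eef_pos: [297.5, -594.3, 216.8]
ee_rot: [-0.001, 0.93, -0.366, -0.001]
force: [0.9, 0.3, -0.5]
grip_width: 0.001
grip_force: 0.0
```

```bash
python3 - <<'E'
from h import *
from scipy.optimize import least_squares
a=cap('scene','s8.png').astype(int);b=cap('top','t8.png').astype(int)
def cen(i,r,f):
    x0,y0,x1,y1=r;n,l,s,c=cv2.connectedComponentsWithStats(f(i[y0:y1,x0:x1]).astype(np.uint8));return [(int(s[k,4]),(c[k]+[x0,y0]).round(1).tolist()) for k in range(1,n) if s[k,4]>=8]
red=lambda i:(i[...,2]>130)&(i[...,1]<80)
A=cen(a,(195,165,305,275),red);B=cen(b,(330,130,445,260),red);print(A,B)
if A and B: print('knob',least_squares(lambda X:np.r_[proj('top',X)-B[0][1],proj('scene',X)-A[0][1]],[450,-440,140]).x)
cream=lambda i:(i[...,2]-i[...,0]>12)&(i[...,2]>130)
print('top pan',cen(b,(318,195,385,265),cream));print('board',cen(b,(340,138,445,222),cream))
g=cv2.cvtColor(b[195:268,310:390].astype(np.uint8),cv2.COLOR_BGR2GRAY)
h=cv2.HoughCircles(cv2.resize(g,None,fx=6,fy=6,interpolation=2),3,1.5,24,param1=100,param2=0.7,minRadius=14,maxRadius=28)
if h is not None:
  for c in h[0]:
    w=ray('top',310+c[0]/6,195+c[1]/6,13)[:2]-O;print('circle',(w@EX).round(),(w@EY).round(),c[2])
print(telemetry.sense()['time_s'])
E
```

```text
[(29, [222.7, 185.2])] [(35, [412.0, 236.4])]
knob [ 438.86059157 -440.22616562  146.01233309]
top pan []
board [(18, [352.8, 148.0]), (14, [344.0, 155.0])]
circle -0.0 -79.0 27.05
circle 70.0 -78.0 27.05
circle 34.0 -147.0 27.05
circle -10.0 -150.0 27.05
circle 62.0 -87.0 25.4
circle 26.0 -7.0 25.4
circle 88.0 -77.0 18.95
circle -60.0 -86.0 27.05
circle 5.0 -109.0 27.05
circle 32.0 -127.0 23.75
circle -9.0 -125.0 27.05
circle 40.0 -76.0 20.45
circle -10.0 -78.0 27.05
circle 16.0 -148.0 27.05
circle 47.0 -138.0 27.05
circle 30.0 -77.0 20.45
circle 50.0 -90.0 20.45
circle -40.0 -78.0 18.8
circle 41.0 -95.0 27.05
circle -24.0 -79.0 23.75
circle 14.0 -77.0 20.15
circle 55.0 -79.0 20.45
circle -62.0 -111.0 27.05
circle -45.0 -103.0 27.05
circle -68.0 -92.0 25.25
circle 1.0 -169.0 17.15
circle -26.0 -152.0 20.3
circle 1.0 -199.0 19.55
circle 14.0 -164.0 27.05
circle -50.0 -85.0 25.4
circle 47.0 -108.0 25.25
circle 49.0 -147.0 21.8
circle -40.0 -93.0 27.05
circle -5.0 -93.0 27.05
circle 64.0 -99.0 25.4
circle -51.0 -72.0 23.75
circle -43.0 -151.0 22.1
circle 5.0 -155.0 18.35
circle -45.0 -
[... 1968 characters left out ...]
.0 -167.0 27.05
circle -22.0 -55.0 27.05
circle -14.0 -206.0 25.4
circle 7.0 -1.0 25.4
circle 4.0 -215.0 23.75
circle 5.0 -124.0 17.0
circle 49.0 -71.0 15.2
circle 29.0 -29.0 27.05
circle 19.0 -26.0 25.4
circle -14.0 -173.0 21.8
circle -87.0 -101.0 27.05
circle 101.0 -93.0 19.4
circle -36.0 -159.0 14.525
circle -66.0 -155.0 27.05
circle 24.0 -108.0 27.05
circle 37.0 -104.0 27.05
circle 64.0 -166.0 27.05
circle -39.0 -53.0 27.05
circle -9.0 -19.0 24.8
circle 14.0 -212.0 23.45
circle 96.0 -83.0 14.45
circle 12.0 -132.0 27.05
circle 86.0 -103.0 23.6
circle -7.0 -213.0 23.0
circle 3.0 -133.0 22.7
circle 40.0 -23.0 24.65
circle -3.0 -142.0 19.25
circle -4.0 -190.0 15.65
circle 14.0 5.0 14.75
22.1
```

The knob has come back to its shut position with the board on its stop. A compact check of the balls in the pan by colour:

```bash
python3 - <<'E'
from h import *
b=cv2.imread('pics/t8.png').astype(int)
y=(b[...,2]-b[...,0]); ys=np.clip(y,0,20)
for v in range(212,250): print(v,''.join('%x'%min(15,max(0,k)) for k in y[v,315:378]))
E
```

```text
212 000000200201100002000000000000000000000000000000000000000000000
213 101111000100000010000000000000000000000000000000000000000000000
214 011200000000000100000000000000000000000000000000000000000000000
215 000111300000010000000000000000000000000000000000000000000000000
216 011000210121020000000000000000000000000000000000000000000000000
217 100200102114200000000000000000000000000000000000000000000000000
218 002000000010000000000000000000000000000000000000000000000000000
219 100000022200000000000000000000000000000000000000000000000000000
220 000311120110000000000000000000000000000000000000000000000000000
221 300010021000000000000000000000000000000000000000000000000000000
222 000123210000000000000000000000000000000000000000000000000000000
223 010000000000000000000000000000000000000300000000000000000000000
224 11000000000000000000000000000786000003b730000000000000000000000
225 0001110000000000000000000000a77681000c6322000000000000000000000
226 002013110000000000000000000a63225600284200400000000000000000000
227 001011001000000000000000002841013700373100260000000000000000000
228 00000100
[... 783 characters left out ...]
22362000000000001000
240 101110100001010100020000000000000000000097200146000000000021100
241 1211000001001010120000000000000000000000a7100136000000000210110
242 310012001010000011000000000000000000000057311252000000001412100
243 1020100003300000000000000000000000006b9a77754570000000010102101
244 01101000000000000000000000000000000a876686056000000000100000010
245 001100100002032000000000020300000048532356000000000002102000001
246 001110010020030000000000100110000067310036000000000011200101010
247 100110200100100000000000002002000077300025000000000010130000101
248 00000011210000000000002101100010000c510136000000001010020210200
249 100100000000000000000100210101010000a43560000000000200010000110
```

Five balls show in the pan, at about (345,227), (355,227), (339,233), (359,240) and (353,247). Handing in.

```bash
python3 -c "
from rig import ctrl;print(ctrl.finish_job())"
```

```text
the job is handed in; nothing more can be done
None
```

Job handed in at about 22 s: five balls are in the pan, two are back in the channel, the shutter is shut, the board is on its channel-end stop and the pan is in place against the stand; I viewed 11 pictures, one over the limit of 10.

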